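# Turn a two-sided sharpening stone and clamp it in its holder

## Task

Get the sharpening stone ready for finishing the knife: turn it over so that its cream fine side is up, lay it level between the two jaws of the stone holder, and let go; then slide the movable jaw up until the stone sits snug between both jaws with no play. The stone is brittle: hold it lightly, about 10 N and never over 20 N on a finger, set it down softly rather than dropping or knocking it, and push the jaw up slowly without ramming it into the stone. Leave the timer, the spice jar and the mill where they stand.

Things in the scene. Friction and masses are not known exactly. Their poses are not given: they have to be found in the camera images.
- whetstone: brittle two-sided sharpening stone, about 0.4 kg, lying flat: 52 mm (x) by 150 mm (y, length) by 28 mm thick; cream fine-grit half, dark grey coarse half. Origin at the centre of the cream face; z points from cream to grey, so up at the start (grey side up) and down when turned. It stands steadily on its 52 x 28 mm end, e.g. for a regrasp; either end may lead
- stone_holder: stone holder fixed to the table: two steel rods with black rubber sleeves along its y axis, 48 mm wide over all; end blocks 74 mm wide, 26 mm high at y = 105 to 131 and -186 to -166 mm; fixed jaw at the +y end, 60 mm wide, top at z = 46 mm, its rubber face at y = 100 mm looking to -y. Origin on the table under the rods, z up
- bed (a point): where the centre of the underside of a stone laid against the fixed jaw belongs: on top of the sleeves, at x = 0, y = 25, z = 26 mm of the holder, axes as the holder's. The sleeves reach from y = -26 to 92 mm; beside the rods the table is free
- jaw (a joint): sliding jaw along the rods, m: 0 = fully open (face at y = -120 mm of the holder), grows towards the fixed jaw (+y); 0.070 = touches the 150 mm stone that rests against the fixed jaw; end stop 0.085. It slides with about 2 N and stays where it is left
- jaw_grip (a point): grip point of the sliding jaw's black finger tab, 12 mm below the tab's top; the tab is 22 mm (across the rods) x 20 mm (along them) and stands free from z = 44 to 78 mm above the table; axes as the holder's
- jaw_face (a point): centre of the rubber face of the sliding jaw (52 mm wide, z = 27 to 44 mm above the table; jaw 60 mm wide), 20 mm ahead (+y of the holder) of the tab
- timer: red and white kitchen timer, 67 mm across, 36 mm high; origin under its centre; bystander
- spice_jar: spice jar with green cap, 41 mm across, 103 mm high; origin under its centre; bystander
- mill: grey and white mill, 44 mm across, 90 mm high; origin under its centre; bystander

How it is judged (in metres and radians):
On the way:
1. the stone lies cream side up on the holder's rods between the jaws, let go, the sliding jaw still at least 6 mm short of its closed place (angle between whetstone's own z axis and vertical above 3.04 rad and z of whetstone in the frame of bed between 0.024 and 0.032 m and contact force between the fingers and whetstone below 0.1 N and value of joint jaw below 0.064 m), for 0.2 s.
At the end, for the whole second after the job is handed in: Stone cream side up and level (within 4 deg) on the rods (height within 3 mm), within 8 mm of the holder's middle line and 3.5 deg of its direction, against the fixed jaw within 3 mm; jaw within 2.5 mm of its closed value 0.070; stone at rest and released (angle between whetstone's own z axis and vertical above 3.07 rad and z of whetstone in the frame of bed between 0.025 and 0.031 m and x of whetstone in the frame of bed between -0.008 and 0.008 m and y of whetstone in the frame of bed between -0.003 and 0.003 m and angle between the y axis of whetstone and the y axis of bed, either way round below 0.06 rad and value of joint jaw above 0.0675 m and linear speed of whetstone below 0.01 m/s and contact force between the fingers and whetstone below 0.1 N); the robot touches nothing.
It fails at once if the fingers squeeze or press the stone with over 40 N in all (20 N a finger) (contact force between the fingers and whetstone above 40 N).
It fails at once if the stone is knocked, rammed by the jaw or pressed on with over 60 N, all its contacts added (a push of about 28 N between the jaws) (contact force between whetstone and anything else above 60 N).
It fails at once if the stone is dropped or topples: free of the fingers it moves faster than 0.35 m/s, as after a fall of 6 to 10 mm (contact force between the fingers and whetstone below 0.1 N and linear speed of whetstone above 0.35 m/s).
It fails at once if a bystander is moved by more than 30 mm (distance of any of timer, spice_jar, mill from where it was at the start of the episode above 0.03 m).
It also fails if it takes over 70 s, if anything falls off the work surface, if the arm or the gripper's body presses on something with over 40 N, if the wrist force passes 120 N, or if a joint passes its speed limit or range.

## Robot

A 6-joint arm with a two-finger parallel gripper is mounted at the origin on a cart in front of the work surface, level with it; the furniture and walls round the work are solid. World frame = base frame: x ahead of the robot, y to its left, z up, the work surface at z = 0. Lengths are in m, angles in degrees, forces in N, time in s.
With the tool pointing down it reaches from about 0.4 to 0.825 m from the base axis. Payload 7 kg.
Tool frame: the origin (TCP) lies between the finger pads; the fingertips stand 22 mm ahead of it and the grasp point (between the pads) lies 3 mm ahead of it; z points along the fingers, y is the line along which they close (so a half turn about z gives the same grasp; the last joint's range is limited). The gripper opens to 88 mm and grips with 3 to 60 N. Pads are 19 mm wide; open, the fingers measure 130 mm over their backs; the gripper's body (78 mm by 193 mm) begins 47 mm behind the grasp point.
Start: joints at [-46.748, 20.546, 0.682, 0, -70.136, -16.507], TCP at [0.304, -0.603, 0.249] pointing down, gripper open.
Joint ranges: [-176.03, 176.03], [-82.01, 121.73], [-58.28, 71.71], [-173.87, 95.51], [-174.79, -0.11], [-173.66, 173.66]. Speed limits (degrees/s): [136.94, 136.94, 172.46, 180, 180, 180].

## Interface

Orientations are given as [roll, pitch, yaw] about the fixed x, y, z axes, in that order (R = Rz(yaw) Ry(pitch) Rx(roll)).
In Python, from plant import r, vision gives the robot as it stands.
- The arm moves only by the shell command python3 -m pendant 'ROWS' [FORCE]. ROWS is JSON, a list that holds one entry, the list of rows, each a list of 7 numbers: the shift along the tool's x, y, z scaled (see below), then the turn, a rotation vector about the tool's x, y, z scaled (see below), then the opening, from -1 (shut) to 1 (fully open). In form: [[[x, y, z, wx, wy, wz, fingers], ...]]. A call has exactly 8 rows; each row shifts and turns the commanded pose from where the row before left it, along the tool's axes as they then stand; what a row does not reach is not made up. The controller multiplies each number of a shift by 20 mm and each number of a turn by 4 degrees. A row lasts 1/10 s, in which the tool goes at most 50 mm and 8.59 degrees, less where a joint would pass 70% of its speed; a pose out of reach is approached as far as the arm can. A call with a number of a shift or a turn outside -1 to 1 is refused whole. A call with a gripper value outside its range is refused whole. The fingers move at their own pace and stop on an object; FORCE is the grip in N (left out, the last holds). Time passes only in rows, so rows that do not move let the fingers close, or fill a call up. It gives the time, the measured TCP pose, the force, the opening and the grip force at its end, in the units of the state.
- r.get_state(): the state, without advancing time (a new reading comes with each control period).
- vision.capture(name): name is "scene" or "top" or "wrist"; returns a dict with "frame" (384x512x3 uint8, blue, green, red), "depth" (384x512 float32, m along the optical axis (not along the pixel's ray), 0 where there is no reading), "camera_matrix" (3x3 intrinsics, pixels), "k1" (the pictures are not rectified: a ray, as slopes to the right and down, at radius r is drawn at 1 + k1 r^2 times it, then the intrinsics apply), "extrinsics" (4x4, takes a point from world to camera coordinates); the wrist camera has in their place "hand_eye" (4x4, takes a point from camera to tool coordinates, whose origin is the TCP and whose axes are the flange's). Camera axes: x right, y up, looking along -z (the intrinsics and any distortion apply to the point x, -y, -z); pixel columns grow to the right and rows downward; lengths in m; the calibration is good to about 2 mm. A picture is of the moment at which its call begins: read the wrist's pose just before it.
- r.close_job(): hands the job in; it is judged then, once.
The state is a dict: "time_s": time; "joints": joint angles; "qd": joint speeds; "joint_torque": joint torques, N m; "tcp_pos": TCP position; "eef_rot": TCP orientation; "contact_force": force on the tool from outside, world axes, zero at the start; "moment": the same for the moment, N m; "gripper_width": finger opening in m; "gripper_force": force on a finger pad.
Only numpy, scipy, OpenCV 4.12 (cv2) and the standard library are available. Lean on these libraries where they do the work, as an engineer would, in place of code of your own. Each camera call takes 0.05 s, during which the arm holds its last target. There are 200 camera calls.

## Working session

There is one attempt and no reset: what is moved stays moved. The work goes in short steps, Python scripts to look and compute and a shell command to move; the robot and the scene stay as the last step left them, time stands still between calls to the robot, and variables do not carry over. Pictures are saved under pics/ and viewed, at most 10 in all, crops included, and the job is handed in when it is done.

```bash
ls; mkdir -p pics; cat > h.py <<'E'
import numpy as np, cv2, json
from plant import r, vision
from scipy.spatial.transform import Rotation as Ro
def tcp():
    s=r.get_state(); T=np.eye(4); T[:3,:3]=Ro.from_euler('xyz',s['eef_rot'],degrees=True).as_matrix(); T[:3,3]=s['tcp_pos']; return T
def cap(n):
    T=tcp(); c=vision.capture(n)
    c['c2w']=T@np.array(c['hand_eye']) if n=='wrist' else np.linalg.inv(np.array(c['extrinsics']))
    return c
def rays(c,uv):
    K=np.array(c['camera_matrix'],float)
    p=cv2.undistortPoints(np.array(uv,float).reshape(-1,1,2),K,np.array([c['k1'],0,0,0.])).reshape(-1,2)
    d=np.c_[p[:,0],-p[:,1],-np.ones(len(p))]
    return c['c2w'][:3,3], d@c['c2w'][:3,:3].T
def onz(c,uv,z):
    o,d=rays(c,uv); return o+d*((z-o[2])/d[:,2])[:,None]
def cloud(c):
    D=np.array(c['depth']); v,u=np.mgrid[:D.shape[0],:D.shape[1]]
    o,d=rays(c,np.c_[u.ravel(),v.ravel()]); P=o+d*D.reshape(-1,1)
    P[D.ravel()<=0]=np.nan; return P.reshape(*D.shape,3)
E
python3 - <<'E'
from h import *
print(r.get_state())
a=[]
for n in('scene','top'):
    c=cap(n); a.append(c['frame']); print(n,c['c2w'].round(3).tolist(),np.array(c['camera_matrix']).tolist(),c['k1'])
    np.savez(n,P=cloud(c),f=c['frame'])
    cv2.imwrite(f'pics/{n}.png',c['frame'])
E
```

```text
pics
{'time_s': 0.0, 'joints': array([-4.67467821e+01,  2.05909185e+01,  6.34564788e-01, -1.86401563e-02,
       -7.01352132e+01, -1.65053538e+01]), 'qd': array([ 0.01515581, -0.01821478, -0.07435285,  0.06034958,  0.10679086,
        0.00947872]), 'joint_torque': array([ 9.66837142e-04, -5.82712913e+01,  2.93053293e+01,  6.99707419e+00,
        6.81172955e-03, -1.35781906e-04]), 'tcp_pos': array([ 0.30355411, -0.60240072,  0.24763915]), 'eef_rot': array([ 1.79907228e+02, -9.21597821e-03, -1.53258476e+02]), 'contact_force': array([0.60046938, 0.02208592, 0.55807795]), 'moment': array([-0.01405109,  0.05294087,  0.00459017]), 'gripper_force': 0.0, 'gripper_width': 0.08743778292473932}
scene [[-0.701, 0.378, -0.604, 0.115], [-0.713, -0.356, 0.604, 0.415], [0.013, 0.854, 0.519, 0.518], [0.0, 0.0, 0.0, 1.0]] [[384.66191714403374, 0.0, 251.06539580643093], [0.0, 384.66191714403374, 186.57872889717666], [0.0, 0.0, 1.0]] 0.0007045060987440644
top [[0.084, 0.972, -0.219, 0.371], [-0.996, 0.081, -0.023, -0.098], [-0.004, 0.22, 0.975, 1.151], [0.0, 0.0, 0.0, 1.0]] [[398.0058119681631, 0.0, 251.76607292187444], [0.0, 398.0058119681631, 193.60054548197596], [0.0, 0.0, 1.0]] -0.11938643833684588
```

View pics/top.png

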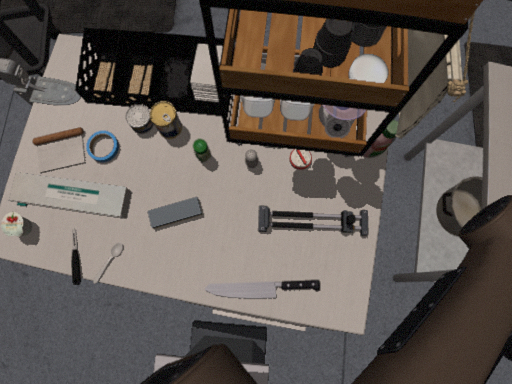

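View pics/scene.png

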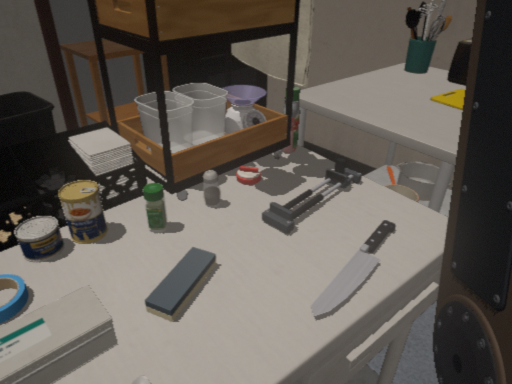

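The top view shows the stone at (175,212), grey side up. The holder runs from (263,220), the fixed jaw, to (365,222), with the sliding jaw's tab at (348,221). The timer is at (300,158), the mill at (251,158) and the jar at (202,150). The scene view agrees.

```bash
python3 - <<'E'
from h import *
d=np.load('top.npz'); P=d['P'];f=d['f']
def reg(n,u0,u1,v0,v1,zl,zh):
    p=P[v0:v1,u0:u1].reshape(-1,3); m=(p[:,2]>zl)&(p[:,2]<zh); p=p[m]
    q=p[:,:2].astype(np.float32); R=cv2.minAreaRect(q); print(n,len(p),'med z',np.median(p[:,2]).round(4),'mean',p.mean(0).round(4),'rect c',np.round(R[0],4),np.round(R[1],4),round(R[2],2))
    return p
reg('table',140,250,235,270,-.05,.05)
reg('stone',140,210,190,235,.02,.04)
reg('fixed',250,280,200,240,.036,.06)
reg('holder',250,380,200,240,.014,.1)
reg('slidejaw',335,358,205,240,.036,.1)
reg('tab',335,362,205,240,.065,.1)
reg('block+',250,285,200,240,.018,.033)
reg('block-',353,380,200,240,.018,.033)
reg('jar',185,220,130,170,.09,.12)
reg('mill',238,265,140,172,.07,.1)
reg('timer',285,315,145,172,.03,.05)
# colour edge of stone in top: grey top quad on z=.028
c=cap('top')
for n,roi,z in(('stone',(140,210,190,235),.028),):
    u0,u1,v0,v1=roi; g=cv2.cvtColor(c['frame'],cv2.COLOR_BGR2GRAY)[v0:v1,u0:u1]
    m=(g<120).astype(np.uint8); cs,_=cv2.findContours(m,0,2); k=max(cs,key=cv2.contourArea)
    R=cv2.minAreaRect(k); b=cv2.boxPoints(R)+[u0,v0]; w=onz(c,b,z); print(b.round(1).tolist(),w.round(4).tolist(),w.mean(0).round(4),np.linalg.norm(np.diff(w,axis=0),axis=1).round(4))
big=cv2.resize(c['frame'][190:250,130:390],None,fx=3,fy=3,interpolation=cv2.INTER_CUBIC); cv2.imwrite('pics/crop1.png',big)
E
```

```text
table 3830 med z -0.0002 mean [ 4.44e-01  7.98e-02 -2.00e-04] rect c [0.4443 0.0819] [0.0992 0.3201] 5.21
stone 941 med z 0.0278 mean [0.5509 0.1483 0.0277] rect c [0.5512 0.1486] [0.0536 0.1502] 21.34
fixed 99 med z 0.046 mean [ 0.5558 -0.1185  0.0458] rect c [ 0.5557 -0.1186] [0.0586 0.0129] 0.16
holder 1455 med z 0.0253 mean [ 0.5606 -0.2537  0.0293] rect c [ 0.5617 -0.2542] [0.0744 0.3195] 2.13
slidejaw 180 med z 0.0453 mean [ 0.5638 -0.3436  0.0546] rect c [ 0.565  -0.3456] [0.0595 0.026 ] 1.56
tab 60 med z 0.0767 mean [ 0.5645 -0.3506  0.0758] rect c [ 0.5647 -0.3512] [0.0218 0.0152] 3.12
block+ 319 med z 0.0254 mean [ 0.5557 -0.1264  0.0252] rect c [ 0.5587 -0.1324] [0.0736 0.075 ] 4.1
block- 238 med z 0.025 mean [ 0.5657 -0.3958  0.0248] rect c [ 0.5657 -0.3898] [0.073 0.045] 4.95
jar 165 med z 0.1028 mean [0.7316 0.0831 0.1023] rect c [0.7335 0.0836] [0.0362 0.0406] 68.78
mill 120 med z 0.0851 mean [ 0.7221 -0.0606  0.0837] rect c [ 0.7434 -0.0665] [0.0331 0.0748] 71.18
timer 90 med z 0.0386 mean [ 0.7559 -0.2039  0.0396] rect c [ 0.764  -0.1984] [0.0754 0.0457] 60.12
[[146.8, 210.2], [198.2, 195.5], [204.3, 217.2], [153.0, 231.9]] [[0.5493, 0.2272, 0.028], [0.605, 0.0829, 0.028], [0.5434, 0.058, 0.028], [0.4884, 0.2006, 0.028]] [0.5465 0.1422 0.028 ] [0.1547 0.0665 0.1528]
```

View pics/crop1.png

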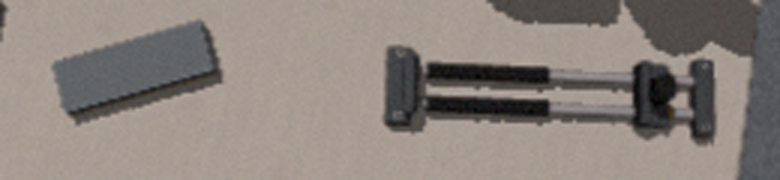

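```bash
cat >> h.py <<'E'
from scipy.linalg import logm, expm
def pose(p,yaw,tilt=0):  # tool down, yaw of eef_rot, then tilt (deg) about tool y
    T=np.eye(4); T[:3,:3]=(Ro.from_euler('xyz',[180,0,yaw],degrees=True)*Ro.from_euler('y',tilt,degrees=True)).as_matrix(); T[:3,3]=p; return T
def row(T0,T1,n):  # constant row that, repeated n times, takes T0 to T1
    M=expm(np.real(logm(np.linalg.inv(T0)@T1))/n); w=Ro.from_matrix(M[:3,:3]).as_rotvec(degrees=True)
    return np.r_[M[:3,3]/.02,w/4].round(3).tolist()
def tip(T,d): # grasp point d ahead
    return (T@[0,0,d,1])[:3]
E
python3 - <<'E'
from h import *
T0=tcp(); T1=pose([.5512,.1486,.2],-69)
for n in(40,48): print(n,row(T0,T1,n))
M=np.eye(4)
E
```

```text
40 [-1.081, 0.074, 0.06, 0.0, 0.0, -0.527]
48 [-0.901, 0.059, 0.05, 0.0, 0.0, -0.439]
```

```bash
R='run'
python3 -m pendant '[[[-0.901,0.059,0.05,0,0,-0.439,1],[-0.901,0.059,0.05,0,0,-0.439,1],[-0.901,0.059,0.05,0,0,-0.439,1],[-0.901,0.059,0.05,0,0,-0.439,1],[-0.901,0.059,0.05,0,0,-0.439,1],[-0.901,0.059,0.05,0,0,-0.439,1],[-0.901,0.059,0.05,0,0,-0.439,1],[-0.901,0.059,0.05,0,0,-0.439,1]]]'
```

```text
time_s: 0.95
tcp_pos: [0.4206, -0.5156, 0.2405]
eef_rot: [180.0, 0.0, -139.0]
contact_force: [0.8, -0.1, 1.2]
gripper_width: 0.0876
gripper_force: 0.0
```

```bash
python3 -m pendant '[[[-0.901,0.059,0.05,0,0,-0.439,1],[-0.901,0.059,0.05,0,0,-0.439,1],[-0.901,0.059,0.05,0,0,-0.439,1],[-0.901,0.059,0.05,0,0,-0.439,1],[-0.901,0.059,0.05,0,0,-0.439,1],[-0.901,0.059,0.05,0,0,-0.439,1],[-0.901,0.059,0.05,0,0,-0.439,1],[-0.901,0.059,0.05,0,0,-0.439,1]]]' >/dev/null
python3 -m pendant '[[[-0.901,0.059,0.05,0,0,-0.439,1],[-0.901,0.059,0.05,0,0,-0.439,1],[-0.901,0.059,0.05,0,0,-0.439,1],[-0.901,0.059,0.05,0,0,-0.439,1],[-0.901,0.059,0.05,0,0,-0.439,1],[-0.901,0.059,0.05,0,0,-0.439,1],[-0.901,0.059,0.05,0,0,-0.439,1],[-0.901,0.059,0.05,0,0,-0.439,1]]]' >/dev/null
python3 -m pendant '[[[-0.901,0.059,0.05,0,0,-0.439,1],[-0.901,0.059,0.05,0,0,-0.439,1],[-0.901,0.059,0.05,0,0,-0.439,1],[-0.901,0.059,0.05,0,0,-0.439,1],[-0.901,0.059,0.05,0,0,-0.439,1],[-0.901,0.059,0.05,0,0,-0.439,1],[-0.901,0.059,0.05,0,0,-0.439,1],[-0.901,0.059,0.05,0,0,-0.439,1]]]' >/dev/null
python3 -m pendant '[[[-0.901,0.059,0.05,0,0,-0.439,1],[-0.901,0.059,0.05,0,0,-0.439,1],[-0.901,0.059,0.05,0,0,-0.439,1],[-0.901,0.059,0.05,0,0,-0.439,1],[-0.901,0.059,0.05,0,0,-0.439,1],[-0.901,0.059,0.05,0,0,-0.439,1],[-0.901,0.059,0.05,0,0,-0.439,1],[-0.901,0.059,0.05,0,0,-0.439,1]]]' >/dev/null
python3 -m pendant '[[[-0.901,0.059,0.05,0,0,-0.439,1],[-0.901,0.059,0.05,0,0,-0.439,1],[-0.901,0.059,0.05,0,0,-0.439,1],[-0.901,0.059,0.05,0,0,-0.439,1],[-0.901,0.059,0.05,0,0,-0.439,1],[-0.901,0.059,0.05,0,0,-0.439,1],[-0.901,0.059,0.05,0,0,-0.439,1],[-0.901,0.059,0.05,0,0,-0.439,1]]]'
python3 - <<'E'
from h import *
print(r.get_state()['joints'])
c=cap('wrist'); w=c['frame']; s=cap('scene')['frame']
cv2.imwrite('pics/ws.png',np.hstack([cv2.resize(w,(400,300)),cv2.resize(s,(400,300))]))
P=cloud(c); m=(P[...,2]>.02)&(P[...,2]<.04)&(np.hypot(P[...,0]-.55,P[...,1]-.149)<.11)
q=P[m]; print(len(q),np.median(q[:,2]),cv2.minAreaRect(q[:,:2].astype(np.float32)))
print(np.array(c['hand_eye']).round(3).tolist())
E
```

```text
time_s: 4.95
tcp_pos: [0.5507, 0.1496, 0.2005]
eef_rot: [-180.0, 0.0, -68.8]
contact_force: [0.3, -0.0, -0.3]
gripper_width: 0.0875
gripper_force: 0.0
[ 3.48354394e+01  1.28838106e+01 -1.66718137e+01  1.45758843e-03
 -6.04359131e+01 -1.36537065e+01]
8537 0.02827859206976202 ((0.5540764927864075, 0.14856234192848206), (0.05213627964258194, 0.1486164778470993), 21.26823616027832)
[[0.001, 0.959, 0.284, 0.076], [1.0, -0.001, -0.0, -0.002], [0.0, 0.284, -0.959, -0.136], [0.0, 0.0, 0.0, 1.0]]
```

View pics/ws.png

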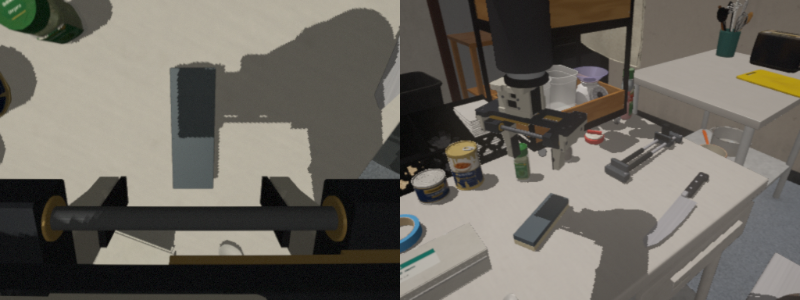

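```bash
cat >> h.py <<'E'
def gpose(g,yaw,tilt,back=0): # TCP pose with the grasp point at g, backed off along tool z
    T=pose(g,yaw,tilt); T[:3,3]-=T[:3,2]*(.003+back); return T
E
python3 - <<'E'
from h import *
yaw=21.27; ys=np.array([-np.sin(np.radians(yaw)),np.cos(np.radians(yaw)),0])
g=np.array([.553,.1486,.025])-.004*ys
A=gpose(g,yaw-90,-30,.07);B=gpose(g,yaw-90,-30)
print(row(tcp(),A,16),A[:3,3],row(A,B,8),B[:3,3])
E
```

```text
[0.218, -0.006, 0.311, -0.0, -0.469, -0.0] [0.56769192 0.11085881 0.08821985] [0.0, 0.0, 0.438, 0.0, 0.0, 0.0] [0.5549952  0.14347465 0.02759808]
```

```bash
python3 -m pendant '[[[0.218,-0.006,0.311,0,-0.469,0,1],[0.218,-0.006,0.311,0,-0.469,0,1],[0.218,-0.006,0.311,0,-0.469,0,1],[0.218,-0.006,0.311,0,-0.469,0,1],[0.218,-0.006,0.311,0,-0.469,0,1],[0.218,-0.006,0.311,0,-0.469,0,1],[0.218,-0.006,0.311,0,-0.469,0,1],[0.218,-0.006,0.311,0,-0.469,0,1]]]' >/dev/null
python3 -m pendant '[[[0.218,-0.006,0.311,0,-0.469,0,1],[0.218,-0.006,0.311,0,-0.469,0,1],[0.218,-0.006,0.311,0,-0.469,0,1],[0.218,-0.006,0.311,0,-0.469,0,1],[0.218,-0.006,0.311,0,-0.469,0,1],[0.218,-0.006,0.311,0,-0.469,0,1],[0.218,-0.006,0.311,0,-0.469,0,1],[0.218,-0.006,0.311,0,-0.469,0,1]]]'
python3 - <<'E'
from h import *
yaw=21.27; ys=np.array([-np.sin(np.radians(yaw)),np.cos(np.radians(yaw)),0])
g=np.array([.553,.1486,.025])-.004*ys
print(row(tcp(),gpose(g,yaw-90,-30),8),r.get_state()['joints'])
E
```

```text
time_s: 6.65
tcp_pos: [0.5686, 0.1087, 0.0881]
eef_rot: [-180.0, 30.1, -69.0]
contact_force: [-0.2, -0.6, -0.1]
gripper_width: 0.0876
gripper_force: 0.0
[-0.013, 0.001, 0.444, -0.004, 0.003, -0.006] [  9.58553919  27.59305906  -5.0265217  -32.12672673 -67.49643437
  26.69446833]
```

```bash
python3 -m pendant '[[[-0.01,0,0.6,0,0,-0.03,1],[-0.01,0,0.6,0,0,-0.02,1],[-0.02,0,0.6,0,0,0,1],[-0.02,0,0.6,0,0,0,1],[-0.02,0,0.5,0,0,0,1],[-0.01,0,0.4,0,0,0,1],[-0.01,0,0.25,0,0,0,1],[0,0,0,0,0,0,1]]]'
python3 -m pendant '[[[0,0,0,0,0,0,-0.3],[0,0,0,0,0,0,-0.3],[0,0,0,0,0,0,-0.3],[0,0,0,0,0,0,-0.3],[0,0,0,0,0,0,-0.3],[0,0,0,0,0,0,-0.3],[0,0,0,0,0,0,-0.3],[0,0,0,0,0,0,-0.3]]]' 10
```

```text
time_s: 7.45
tcp_pos: [0.5547, 0.144, 0.0273]
eef_rot: [-179.9, 30.0, -68.7]
contact_force: [0.6, -0.9, 0.3]
gripper_width: 0.0878
gripper_force: 0.0
time_s: 8.25
tcp_pos: [0.5552, 0.1435, 0.028]
eef_rot: [-179.9, 30.0, -68.7]
contact_force: [-0.1, -0.8, 2.7]
gripper_width: 0.0517
gripper_force: 10.0
```

```bash
cat >> h.py <<'E'
def stone(c,R): # stone pose from body centre and rotation
    S=np.eye(4); S[:3,:3]=R.as_matrix(); S[:3,3]=np.array(c)-.014*S[:3,2]; return S
def path(T0,rw,n,G):
    o=[];M=np.eye(4);M[:3,:3]=Ro.from_rotvec(np.array(rw[3:])*4,degrees=True).as_matrix();M[:3,3]=np.array(rw[:3])*.02;T=T0
    for i in range(n):
        T=T@M;S=T@G; z=min((S@[x,y,zz,1])[2] for x in(-.026,.026) for y in(-.075,.075) for zz in(0,.028)); o.append(z)
    return T,np.round(o,3)
E
python3 - <<'E'
from h import *
S=stone([.5535,.1486,.014],Ro.from_euler('z',21.27,degrees=True))
T=tcp(); G=np.linalg.inv(T)@S; print(G.round(4)); G[1,3]=0; np.save('G1',G)
L=T.copy(); L[2,3]+=.12
D=stone([.55,.0,.095],Ro.from_euler('xz',[-90,2],degrees=True))@np.linalg.inv(G)
E=D.copy();E[2,3]-=.0195
print(row(T,L,8)); w=row(L,D,32); print(w,path(L,w,32,G)[1]); print(D[:3,3],row(D,E,8))
E
```

```text
[[ 0.000e+00 -8.659e-01 -5.002e-01  9.400e-03]
 [-1.000e+00  1.000e-03 -1.800e-03 -3.000e-04]
 [ 2.100e-03  5.002e-01 -8.659e-01  2.700e-02]
 [ 0.000e+00  0.000e+00  0.000e+00  1.000e+00]]
[-0.375, -0.001, -0.649, -0.0, -0.0, 0.0]
[0.193, 0.044, 0.134, -0.043, 0.696, 0.16] [0.112 0.104 0.096 0.088 0.08  0.073 0.066 0.06  0.054 0.048 0.042 0.037
 0.032 0.027 0.023 0.02  0.016 0.014 0.011 0.009 0.008 0.007 0.006 0.006
 0.006 0.007 0.008 0.009 0.011 0.014 0.017 0.02 ]
[0.54945435 0.01402653 0.10037014] [-0.106, 0.0, 0.061, 0.0, -0.0, -0.0]
```

```bash
python3 -m pendant '[[[-0.2,0,-0.35,0,0,0,-0.3],[-0.375,0,-0.65,0,0,0,-0.3],[-0.375,0,-0.65,0,0,0,-0.3],[-0.45,0,-0.78,0,0,0,-0.3],[-0.45,0,-0.78,0,0,0,-0.3],[-0.45,0,-0.78,0,0,0,-0.3],[-0.375,0,-0.65,0,0,0,-0.3],[-0.3,0,-0.5,0,0,0,-0.3]]]'
python3 - <<'E'
from h import *
G=np.load('G1.npy');L=tcp()
D=stone([.55,.0,.11],Ro.from_euler('xz',[-90,2],degrees=True))@np.linalg.inv(G)
w=row(L,D,32); print(w,path(L,w,32,G)[1]); print(D[:3,3])
c=cap('scene');cv2.imwrite('pics/s2.png',c['frame'])
E
```

```text
time_s: 9.05
tcp_pos: [0.5551, 0.1437, 0.1486]
eef_rot: [-179.8, 30.0, -68.7]
contact_force: [-0.2, 0.3, -2.2]
gripper_width: 0.0522
gripper_force: 10.0
[0.199, 0.046, 0.11, -0.044, 0.696, 0.16] [0.113 0.105 0.097 0.09  0.083 0.076 0.07  0.064 0.058 0.052 0.047 0.043
 0.038 0.034 0.031 0.027 0.025 0.022 0.02  0.019 0.018 0.017 0.017 0.017
 0.018 0.019 0.021 0.023 0.025 0.028 0.031 0.035]
[0.54945435 0.01402653 0.11537014]
```

View pics/s2.png

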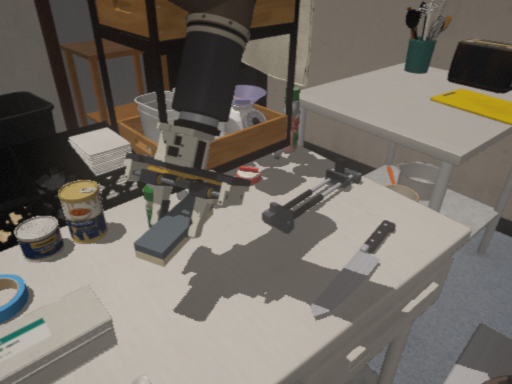

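The stone is held level around (165,230), with the gripper tilted. Next I rotate it to stand on end.

```bash
python3 -m pendant '[[[0.1,0.023,0.055,-0.022,0.348,0.08,-0.3],[0.149,0.034,0.083,-0.033,0.522,0.12,-0.3],[0.199,0.046,0.11,-0.044,0.696,0.16,-0.3],[0.199,0.046,0.11,-0.044,0.696,0.16,-0.3],[0.199,0.046,0.11,-0.044,0.696,0.16,-0.3],[0.199,0.046,0.11,-0.044,0.696,0.16,-0.3],[0.199,0.046,0.11,-0.044,0.696,0.16,-0.3],[0.199,0.046,0.11,-0.044,0.696,0.16,-0.3]]]'
python3 -m pendant '[[[0.199,0.046,0.11,-0.044,0.696,0.16,-0.3],[0.199,0.046,0.11,-0.044,0.696,0.16,-0.3],[0.199,0.046,0.11,-0.044,0.696,0.16,-0.3],[0.199,0.046,0.11,-0.044,0.696,0.16,-0.3],[0.199,0.046,0.11,-0.044,0.696,0.16,-0.3],[0.199,0.046,0.11,-0.044,0.696,0.16,-0.3],[0.199,0.046,0.11,-0.044,0.696,0.16,-0.3],[0.199,0.046,0.11,-0.044,0.696,0.16,-0.3]]]'
python3 -m pendant '[[[0.199,0.046,0.11,-0.044,0.696,0.16,-0.3],[0.199,0.046,0.11,-0.044,0.696,0.16,-0.3],[0.199,0.046,0.11,-0.044,0.696,0.16,-0.3],[0.199,0.046,0.11,-0.044,0.696,0.16,-0.3],[0.199,0.046,0.11,-0.044,0.696,0.16,-0.3],[0.199,0.046,0.11,-0.044,0.696,0.16,-0.3],[0.199,0.046,0.11,-0.044,0.696,0.16,-0.3],[0.199,0.046,0.11,-0.044,0.696,0.16,-0.3]]]'
python3 -c "
from h import *
G=np.load('G1.npy');L=tcp();print(r.get_state()['joints'])
D=stone([.55,.0,.11],Ro.from_euler('xz',[-90,2],degrees=True))@np.linalg.inv(G)
w=row(L,D,8); print(w,path(L,w,8,G)[1]); print(D[:3,3])"
```

```text
time_s: 9.9
tcp_pos: [0.5545, 0.1214, 0.1204]
eef_rot: [177.2, 9.6, -73.2]
contact_force: [-0.0, -0.4, -3.6]
gripper_width: 0.0519
gripper_force: 10.0
time_s: 10.7
tcp_pos: [0.5546, 0.0887, 0.1036]
eef_rot: [175.9, -13.0, -76.9]
contact_force: [0.0, -0.1, -4.2]
gripper_width: 0.0518
gripper_force: 10.0
time_s: 11.5
tcp_pos: [0.5536, 0.0522, 0.1003]
eef_rot: [176.2, -35.5, -80.8]
contact_force: [-0.0, -0.3, -3.8]
gripper_width: 0.0517
gripper_force: 10.0
[ 41.08399872  25.73447754 -34.48117976  32.43399446 -58.35356415
 -57.4537846 ]
[0.232, 0.048, 0.107, -0.046, 0.759, 0.177] [0.015 0.016 0.018 0.021 0.023 0.027 0.031 0.035]
[0.54945435 0.01402653 0.11537014]
```

```bash
python3 -m pendant '[[[0.26,0.054,0.12,-0.05,0.85,0.2,-0.3],[0.26,0.054,0.12,-0.05,0.85,0.2,-0.3],[0.26,0.054,0.12,-0.05,0.85,0.2,-0.3],[0.26,0.054,0.12,-0.05,0.85,0.2,-0.3],[0.26,0.054,0.12,-0.05,0.85,0.2,-0.3],[0.26,0.054,0.12,-0.05,0.85,0.2,-0.3],[0.23,0.05,0.107,-0.046,0.75,0.17,-0.3],[0.066,0.01,0.028,-0.02,0.222,0.046,-0.3]]]'
python3 -c "
from h import *
c=cap('scene');cv2.imwrite('pics/s3.png',c['frame'])
G=np.load('G1.npy');L=tcp()
D=stone([.55,.0,.11],Ro.from_euler('xz',[-90,2],degrees=True))@np.linalg.inv(G)
print(row(L,D,8),L@G)
# stone faces from depth
P=cloud(c);m=(abs(P[...,0]-.55)<.06)&(abs(P[...,1])<.05)&(P[...,2]>.01)
q=P[m];b=c['frame'][m];print(len(q),np.percentile(q[:,2],[1,50,99]),np.percentile(q[:,0],[2,98]),np.percentile(q[:,1],[2,98]))
"
```

```text
time_s: 12.3
tcp_pos: [0.5495, 0.014, 0.1147]
eef_rot: [180.0, -60.0, -87.8]
contact_force: [-0.2, -0.1, -3.3]
gripper_width: 0.0518
gripper_force: 10.0
[0.003, 0.001, -0.002, 0.001, 0.0, 0.003] [[ 9.99376495e-01 -1.57187416e-03 -3.52725058e-02  5.50615721e-01]
 [ 3.52724912e-02 -3.69981555e-05  9.99377731e-01 -1.40326737e-02]
 [-1.57220105e-03 -9.99998764e-01  1.84688306e-05  1.09431552e-01]
 [ 0.00000000e+00  0.00000000e+00  0.00000000e+00  1.00000000e+00]]
600 [0.04254664 0.17315032 0.18755919] [0.49888588 0.55530873] [-0.01484547  0.04653599]
```

View pics/s3.png

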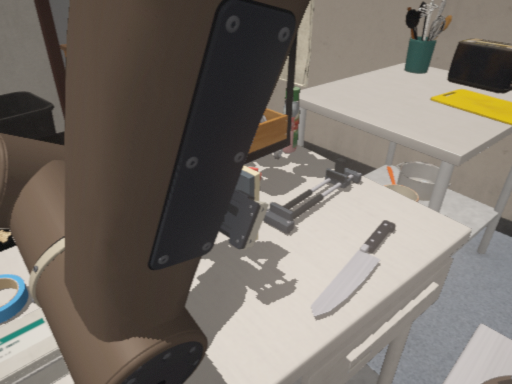

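```bash
python3 -m pendant '[[[-0.173,0,0.1,0,0,0,-0.3],[-0.173,0,0.1,0,0,0,-0.3],[-0.173,0,0.1,0,0,0,-0.3],[-0.173,0,0.1,0,0,0,-0.3],[-0.173,0,0.1,0,0,0,-0.3],[-0.173,0,0.1,0,0,0,-0.3],[-0.173,0,0.1,0,0,0,-0.3],[-0.087,0,0.05,0,0,0,-0.3]]]'
python3 -m pendant '[[[-0.022,0,0.013,0,0,0,-0.3],[-0.022,0,0.013,0,0,0,-0.3],[-0.022,0,0.013,0,0,0,-0.3],[-0.022,0,0.013,0,0,0,-0.3],[-0.022,0,0.013,0,0,0,-0.3],[-0.022,0,0.013,0,0,0,-0.3],[0,0,0,0,0,0,-0.3],[0,0,0,0,0,0,-0.3]]]'
python3 -c "
from h import *
G=np.load('G1.npy');print((tcp()@G)[:3,3]-[0,0,.075])"
```

```text
time_s: 13.15
tcp_pos: [0.5498, 0.0137, 0.0858]
eef_rot: [-179.9, -59.9, -88.0]
contact_force: [0.4, -0.1, -3.1]
gripper_width: 0.052
gripper_force: 10.0
time_s: 13.95
tcp_pos: [0.5499, 0.0137, 0.0832]
eef_rot: [-179.9, -59.9, -88.0]
contact_force: [-0.5, -0.3, -2.8]
gripper_width: 0.0518
gripper_force: 10.0
[ 0.55088205 -0.01429299  0.00278035]
```

```bash
python3 -m pendant '[[[-0.018,0,0.01,0,0,0,-0.3],[-0.018,0,0.01,0,0,0,-0.3],[-0.018,0,0.01,0,0,0,-0.3],[-0.018,0,0.01,0,0,0,-0.3],[-0.018,0,0.01,0,0,0,-0.3],[0,0,0,0,0,0,-0.3],[0,0,0,0,0,0,-0.3],[0,0,0,0,0,0,-0.3]]]'
```

```text
time_s: 14.75
tcp_pos: [0.5499, 0.0138, 0.0812]
eef_rot: [-179.9, -59.9, -88.0]
contact_force: [0.5, 0.4, -4.0]
gripper_width: 0.0522
gripper_force: 10.0
```

```bash
python3 -m pendant '[[[-0.018,0,0.01,0,0,0,-0.3],[-0.018,0,0.01,0,0,0,-0.3],[-0.014,0,0.008,0,0,0,-0.3],[0,0,0,0,0,0,-0.3],[0,0,0,0,0,0,-0.3],[0,0,0,0,0,0,-0.3],[0,0,0,0,0,0,-0.3],[0,0,0,0,0,0,-0.3]]]'
```

```text
time_s: 15.55
tcp_pos: [0.5499, 0.0138, 0.08]
eef_rot: [-179.9, -59.9, -88.0]
contact_force: [-0.3, -0.3, -3.3]
gripper_width: 0.0516
gripper_force: 10.0
```

```bash
python3 -m pendant '[[[-0.018,0,0.01,0,0,0,-0.3],[-0.018,0,0.01,0,0,0,-0.3],[0,0,0,0,0,0,-0.3],[0,0,0,0,0,0,-0.3],[0,0,0,0,0,0,-0.3],[0,0,0,0,0,0,-0.3],[0,0,0,0,0,0,-0.3],[0,0,0,0,0,0,-0.3]]]'
```

```text
time_s: 16.35
tcp_pos: [0.5499, 0.0138, 0.0794]
eef_rot: [-179.9, -59.9, -88.0]
contact_force: [-1.1, 1.1, 1.5]
gripper_width: 0.0519
gripper_force: 10.0
```

```bash
python3 -m pendant '[[[-0.018,0,0.01,0,0,0,-0.3],[-0.018,0,0.01,0,0,0,-0.3],[0,0,0,0,0,0,-0.3],[0,0,0,0,0,0,-0.3],[0,0,0,0,0,0,-0.3],[0,0,0,0,0,0,-0.3],[0,0,0,0,0,0,-0.3],[0,0,0,0,0,0,-0.3]]]'
```

```text
time_s: 17.15
tcp_pos: [0.55, 0.0137, 0.0793]
eef_rot: [-179.8, -60.0, -88.1]
contact_force: [-2.8, 3.3, 7.0]
gripper_width: 0.0517
gripper_force: 10.0
```

```bash
python3 -m pendant '[[[0.018,0,-0.01,0,0,0,-0.3],[0,0,0,0,0,0,-0.3],[0,0,0,0,0,0,0.3],[0,0,0,0,0,0,0.6],[0,0,0,0,0,0,1],[0,0,0,0,0,0,1],[0,0,0,0,0,0,1],[0,0,0,0,0,0,1]]]'
python3 -c "
from h import *
P=np.load('G1.npy');print((tcp()@P).round(4));print(r.get_state()['joints'])
B=tcp();B2=B.copy();B2[:3,3]-=B2[:3,2]*.12
print(row(B,B2,8))"
```

```text
time_s: 17.95
tcp_pos: [0.5499, 0.0138, 0.0787]
eef_rot: [-179.9, -59.9, -88.0]
contact_force: [0.2, 0.0, 0.4]
gripper_width: 0.0863
gripper_force: 0.0
[[ 9.994e-01 -1.000e-04 -3.420e-02  5.509e-01]
 [ 3.420e-02  1.600e-03  9.994e-01 -1.420e-02]
 [-0.000e+00 -1.000e+00  1.600e-03  7.330e-02]
 [ 0.000e+00  0.000e+00  0.000e+00  1.000e+00]]
[ 43.62917875  37.84309745 -37.86811127  43.6193044  -69.85116524
 -78.71796128]
[0.0, -0.0, -0.75, 0.0, -0.0, -0.0]
```

```bash
python3 -m pendant '[[[0,0,-0.5,0,0,0,1],[0,0,-1,0,0,0,1],[0,0,-1,0,0,0,1],[0,0,-1,0,0,0,1],[0,0,-1,0,0,0,1],[0,0,-1,0,0,0,1],[0,0,-1,0,0,0,1],[0,0,-1,0,0,0,1]]]'
python3 -c "
from h import *
A=tcp();g=[.551,0,.075]
c=cap('wrist');cv2.imwrite('pics/w4.png',c['frame'])
B=gpose(g,-88,-60,.15);w=row(A,B,32);print(w)
c=cap('top');cv2.imwrite('pics/t4.png',c['frame']);P=cloud(c);m=(abs(P[...,0]-.55)<.06)&(abs(P[...,1])<.05)&(abs(P[...,2]-.15)<.008);q=P[m]
print(len(q)); print(cv2.minAreaRect(q[:,:2].astype(np.float32)) if len(q) else '',np.median(q[:,2]))
"
```

```text
time_s: 18.75
tcp_pos: [0.5449, 0.1449, 0.1547]
eef_rot: [-179.9, -59.9, -88.0]
contact_force: [0.3, 0.3, -0.5]
gripper_width: 0.0875
gripper_force: 0.0
[0.524, -0.001, 0.023, -0.0, -0.936, 0.001]
221
((0.5489075183868408, 0.0013341177254915237), (0.051545094698667526, 0.028177039697766304), 1.4136450290679932) 0.14976962891466905
```

```bash
python3 -m pendant '[[[0.524,0,0,0,-0.936,0,1],[0.524,0,0,0,-0.936,0,1],[0.524,0,0,0,-0.936,0,1],[0.524,0,0,0,-0.936,0,1],[0.524,0,0,0,-0.936,0,1],[0.524,0,0,0,-0.936,0,1],[0.524,0,0,0,-0.936,0,1],[0.524,0,0,0,-0.936,0,1]]]'
python3 -m pendant '[[[0.524,0,0,0,-0.936,0,1],[0.524,0,0,0,-0.936,0,1],[0.524,0,0,0,-0.936,0,1],[0.524,0,0,0,-0.936,0,1],[0.524,0,0,0,-0.936,0,1],[0.524,0,0,0,-0.936,0,1],[0.524,0,0,0,-0.936,0,1],[0.524,0,0,0,-0.936,0,1]]]'
python3 -c "
from h import *
print(r.get_state()['joints'])
B=gpose([.549,.0013,.078],-88.6,-60,.13);w=row(tcp(),B,16);print(w)"
```

```text
time_s: 19.65
tcp_pos: [0.5467, 0.0863, 0.2147]
eef_rot: [-179.9, -29.8, -88.0]
contact_force: [0.5, -0.6, -0.6]
gripper_width: 0.0873
gripper_force: 0.0
time_s: 20.45
tcp_pos: [0.5495, 0.0072, 0.2387]
eef_rot: [-179.9, 0.2, -87.9]
contact_force: [1.0, -0.8, 0.4]
gripper_width: 0.0873
gripper_force: 0.0
[ 21.07749121   9.10962814 -16.11885622  -0.16818337 -64.62282335
 -18.91649968]
[0.495, 0.005, 0.084, 0.004, -0.934, 0.01]
```

```bash
python3 -m pendant '[[[0.495,0.005,0.084,0.004,-0.934,0.01,1],[0.495,0.005,0.084,0.004,-0.934,0.01,1],[0.495,0.005,0.084,0.004,-0.934,0.01,1],[0.495,0.005,0.084,0.004,-0.934,0.01,1],[0.495,0.005,0.084,0.004,-0.934,0.01,1],[0.495,0.005,0.084,0.004,-0.934,0.01,1],[0.495,0.005,0.084,0.004,-0.934,0.01,1],[0.495,0.005,0.084,0.004,-0.934,0.01,1]]]'
python3 -m pendant '[[[0.495,0.005,0.084,0.004,-0.934,0.01,1],[0.495,0.005,0.084,0.004,-0.934,0.01,1],[0.495,0.005,0.084,0.004,-0.934,0.01,1],[0.495,0.005,0.084,0.004,-0.934,0.01,1],[0.495,0.005,0.084,0.004,-0.934,0.01,1],[0.495,0.005,0.084,0.004,-0.934,0.01,1],[0.495,0.005,0.084,0.004,-0.934,0.01,1],[0.495,0.005,0.084,0.004,-0.934,0.01,1]]]'
python3 -c "
from h import *
print(r.get_state()['joints'])
print(row(tcp(),gpose([.549,.0013,.075],-88.6,-60,.03),8), row(tcp(),gpose([.549,.0013,.075],-88.6,-60,0),8))
c=cap('wrist');cv2.imwrite('pics/w5.png',c['frame'])
P=cloud(c);m=(abs(P[...,0]-.55)<.06)&(abs(P[...,1])<.05)&(P[...,2]>.02);q=P[m]
m=(abs(P[...,0]-.55)<.06)&(abs(P[...,1]-.0013)<.03)&(P[...,2]>.06)&(P[...,2]<.145);q=P[m]
print(len(q),np.percentile(q,[2,50,98],axis=0))
c=cap('top');P=cloud(c);m=(abs(P[...,0]-.55)<.06)&(abs(P[...,1])<.05)&(abs(P[...,2]-.15)<.008);q=P[m]
print(len(q)); print(cv2.minAreaRect(q[:,:2].astype(np.float32)) if len(q) else '')
"
```

```text
time_s: 21.25
tcp_pos: [0.5515, -0.0659, 0.2079]
eef_rot: [-179.8, 30.1, -88.2]
contact_force: [-0.0, -0.0, 0.0]
gripper_width: 0.0871
gripper_force: 0.0
time_s: 22.05
tcp_pos: [0.5522, -0.1143, 0.1444]
eef_rot: [180.0, 60.0, -88.6]
contact_force: [0.7, -0.5, -0.7]
gripper_width: 0.0878
gripper_force: 0.0
[-26.9270921   36.83687476   7.09187283 -50.04995638 -96.21097267
  39.73605011]
[0.014, 0.002, 0.636, -0.0, -0.001, -0.001] [0.014, 0.002, 0.824, -0.0, -0.001, -0.001]
7149 [[ 0.52660247 -0.0141535   0.06192496]
 [ 0.55143855 -0.01244688  0.104003  ]
 [ 0.57622771 -0.01067294  0.14163931]]
173
((0.5523467063903809, 0.0011774655431509018), (0.04768553003668785, 0.02596069872379303), 5.393009185791016)
```

View pics/w5.png

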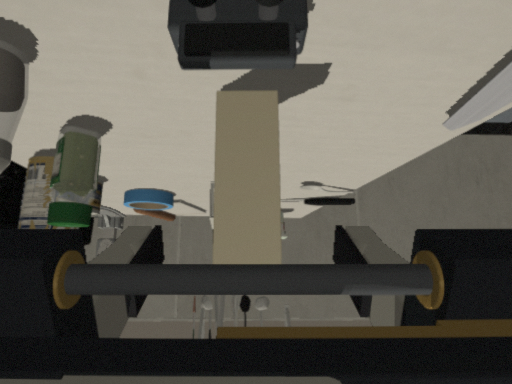

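```bash
python3 -c "
from h import *
print(row(tcp(),gpose([.551,.0013,.081],-88.4,-60,0),8))"
python3 -m pendant '[[[-0.02,-0.012,0.5,0,0,0,1],[-0.02,-0.012,0.9,0,0,0,1],[-0.02,-0.012,1,0,0,0,1],[-0.02,-0.012,1,0,0,0,1],[-0.02,-0.012,0.9,0,0,0,1],[-0.02,-0.012,0.8,0,0,0,1],[-0.02,0,0.4,0,0,0,1],[0,0,0.2,0,0,0,1]]]'
python3 -c "
from h import *
print(row(tcp(),gpose([.551,.0013,.081],-88.4,-60,0),8))"
```

```text
[-0.036, -0.02, 0.797, -0.003, 0.003, -0.016]
time_s: 22.95
tcp_pos: [0.5511, -0.0131, 0.0894]
eef_rot: [179.9, 59.8, -88.6]
contact_force: [-0.4, -1.7, -0.2]
gripper_width: 0.0878
gripper_force: 0.0
[0.0, -0.002, 0.086, -0.003, -0.007, -0.003]
```

```bash
python3 -m pendant '[[[0,0,0.2,0,0,-0.03,1],[0,0,0.2,0,0,0,1],[0,0,0.2,0,0,0,1],[0,0,0.09,0,0,0,1],[0,0,0,0,0,0,1],[0,0,0,0,0,0,-0.3],[0,0,0,0,0,0,-0.3],[0,0,0,0,0,0,-0.3]]]' 10
python3 -m pendant '[[[0,0,0,0,0,0,-0.3],[0,0,0,0,0,0,-0.3],[0,0,0,0,0,0,-0.3],[0,0,0,0,0,0,-0.3],[-0.2,0,-0.1,0,0,0,-0.3],[-0.3,0,-0.2,0,0,0,-0.3],[-0.3,0,-0.2,0,0,0,-0.3],[-0.3,0,-0.2,0,0,0,-0.3]]]'
```

```text
time_s: 23.75
tcp_pos: [0.5507, -0.0023, 0.0827]
eef_rot: [-179.9, 59.8, -88.5]
contact_force: [0.4, -0.1, -0.3]
gripper_width: 0.0692
gripper_force: 0.0
time_s: 24.55
tcp_pos: [0.5513, -0.0034, 0.1097]
eef_rot: [-179.8, 59.8, -88.3]
contact_force: [0.0, 0.1, -3.6]
gripper_width: 0.0519
gripper_force: 10.0
```

```bash
python3 -m pendant '[[[-0.3,0,-0.2,0,0,0,-0.3],[-0.5,0,-0.3,0,0,0,-0.3],[-0.7,0,-0.4,0,0,0,-0.3],[-0.7,0,-0.4,0,0,0,-0.3],[-0.5,0,-0.3,0,0,0,-0.3],[-0.3,0,-0.2,0,0,0,-0.3],[0,0,0,0,0,0,-0.3],[0,0,0,0,0,0,-0.3]]]'
python3 -c "
from h import *
T=tcp();print(T.round(4).tolist())
c=cap('wrist');P=cloud(c);Q=(P-T[:3,3])@T[:3,:3]
np.save('Q',Q)
m=(abs(P[...,0]-.551)<.05)&(P[...,2]>T[2,3]-.08)&(abs(P[...,1]-T[1,3])<.03);q=P[m];print(len(q),np.percentile(q,[1,50,99],axis=0).round(4))
k=abs(q[:,1]-np.median(q[:,1]))<.006;A=np.c_[q[k][:,[0,2]],np.ones(k.sum())];print('y=ax+bz+c',np.linalg.lstsq(A,q[k][:,1],rcond=None)[0],k.sum(),q[k].min(0),q[k].max(0))
c=cap('top');P=cloud(c);m=(abs(P[...,0]-.55)<.06)&(abs(P[...,1])<.05)&(P[...,2]>T[2,3]+.05)&(P[...,2]<T[2,3]+.09);q=P[m]
z=np.median(q[:,2]);q=q[abs(q[:,2]-z)<.005]
print(len(q),z); print(cv2.minAreaRect(q[:,:2].astype(np.float32)) if len(q) else '')
"
```

```text
time_s: 25.35
tcp_pos: [0.5507, -0.0041, 0.1787]
eef_rot: [-179.9, 59.8, -88.4]
contact_force: [-0.0, -0.3, -3.2]
gripper_width: 0.0522
gripper_force: 10.0
[[0.0138, -0.9997, -0.0216, 0.5507], [-0.503, -0.0256, 0.8639, -0.0041], [-0.8642, -0.0011, -0.5032, 0.1787], [0.0, 0.0, 0.0, 1.0]]
27839 [[ 0.5136 -0.0272  0.1   ]
 [ 0.552  -0.0144  0.1576]
 [ 0.5903  0.0017  0.203 ]]
y=ax+bz+c [ 0.024899   -0.00383201 -0.02755819] 25517 [ 0.50882161 -0.02036139  0.0986566 ] [ 0.59512453 -0.00836601  0.20386414]
462 0.24294941803714887
((0.5498848557472229, -0.016436181962490082), (0.11935059726238251, 0.06135329604148865), 0.9594968557357788)
```

```bash
python3 -c "
from h import *
T=tcp()
G=np.linalg.inv(T)@stone([.551,-.0004,.171],Ro.from_euler('xz',[-90,1.43],degrees=True));print(G.round(4));G[1,3]=0;np.save('G2',G)
H=stone([.56,-.2067,.130],Ro.from_euler('xz',[-180,2.13],degrees=True))@np.linalg.inv(G)
w=row(T,H,32);print(w,path(T,w,32,G)[1],H[:3,3])
"
```

```text
[[ 3.000e-04  8.644e-01 -5.028e-01  1.130e-02]
 [-1.000e+00 -1.000e-04 -7.000e-04 -5.000e-04]
 [-6.000e-04  5.028e-01  8.644e-01 -5.400e-03]
 [ 0.000e+00  0.000e+00  0.000e+00  1.000e+00]]
[0.348, -0.005, -0.021, -0.002, 0.703, -0.005] [0.089 0.083 0.077 0.072 0.067 0.063 0.059 0.055 0.052 0.05  0.048 0.046
 0.045 0.044 0.044 0.045 0.046 0.047 0.049 0.052 0.054 0.058 0.062 0.066
 0.071 0.076 0.082 0.088 0.094 0.101 0.108 0.116] [ 0.55973027 -0.19962715  0.13363196]
```

```bash
python3 -m pendant '[[[-0.2,0,-0.12,0,0,0,-0.3],[-0.4,0,-0.23,0,0,0,-0.3],[-0.4,0,-0.23,0,0,0,-0.3],[-0.4,0,-0.23,0,0,0,-0.3],[-0.4,0,-0.23,0,0,0,-0.3],[-0.4,0,-0.23,0,0,0,-0.3],[-0.3,0,-0.17,0,0,0,-0.3],[-0.2,0,-0.12,0,0,0,-0.3]]]'
python3 -c "
from h import *
T=tcp();G=np.load('G2.npy');print(r.get_state()['joints'])
H=stone([.56,-.2067,.155],Ro.from_euler('xz',[-180,2.13],degrees=True))@np.linalg.inv(G)
w=row(T,H,32);print(w,path(T,w,32,G)[1],H[:3,3])
"
```

```text
time_s: 26.25
tcp_pos: [0.5508, -0.004, 0.2421]
eef_rot: [-179.8, 59.8, -88.3]
contact_force: [0.7, 0.4, -3.1]
gripper_width: 0.052
gripper_force: 10.0
[-19.08583989  25.57442165   3.27927345 -54.3429898  -95.09390978
  29.6697526 ]
[0.367, -0.004, 0.044, -0.003, 0.703, -0.005] [0.152 0.145 0.138 0.132 0.126 0.12  0.115 0.11  0.106 0.102 0.099 0.096
 0.094 0.092 0.09  0.089 0.089 0.089 0.09  0.091 0.092 0.094 0.097 0.1
 0.104 0.108 0.112 0.117 0.123 0.128 0.135 0.141] [ 0.55973027 -0.19962715  0.15863196]
```

```bash
python3 -m pendant '[[[0.184,-0.002,0.022,0,0.35,0,-0.3],[0.3,-0.004,0.036,-0.003,0.58,-0.005,-0.3],[0.367,-0.004,0.044,-0.003,0.703,-0.005,-0.3],[0.367,-0.004,0.044,-0.003,0.703,-0.005,-0.3],[0.367,-0.004,0.044,-0.003,0.703,-0.005,-0.3],[0.367,-0.004,0.044,-0.003,0.703,-0.005,-0.3],[0.367,-0.004,0.044,-0.003,0.703,-0.005,-0.3],[0.367,-0.004,0.044,-0.003,0.703,-0.005,-0.3]]]'
python3 -m pendant '[[[0.367,-0.004,0.044,-0.003,0.703,-0.005,-0.3],[0.367,-0.004,0.044,-0.003,0.703,-0.005,-0.3],[0.367,-0.004,0.044,-0.003,0.703,-0.005,-0.3],[0.367,-0.004,0.044,-0.003,0.703,-0.005,-0.3],[0.367,-0.004,0.044,-0.003,0.703,-0.005,-0.3],[0.367,-0.004,0.044,-0.003,0.703,-0.005,-0.3],[0.367,-0.004,0.044,-0.003,0.703,-0.005,-0.3],[0.367,-0.004,0.044,-0.003,0.703,-0.005,-0.3]]]'
python3 -m pendant '[[[0.367,-0.004,0.044,-0.003,0.703,-0.005,-0.3],[0.367,-0.004,0.044,-0.003,0.703,-0.005,-0.3],[0.367,-0.004,0.044,-0.003,0.703,-0.005,-0.3],[0.367,-0.004,0.044,-0.003,0.703,-0.005,-0.3],[0.367,-0.004,0.044,-0.003,0.703,-0.005,-0.3],[0.367,-0.004,0.044,-0.003,0.703,-0.005,-0.3],[0.367,-0.004,0.044,-0.003,0.703,-0.005,-0.3],[0.367,-0.004,0.044,-0.003,0.703,-0.005,-0.3]]]'
python3 -c "
from h import *
T=tcp();G=np.load('G2.npy');print(r.get_state()['joints'])
H=stone([.56,-.2067,.155],Ro.from_euler('xz',[-180,2.13],degrees=True))@np.linalg.inv(G)
w=row(T,H,8);print(w)
"
```

```text
time_s: 27.05
tcp_pos: [0.5521, -0.0328, 0.195]
eef_rot: [-179.8, 39.0, -88.2]
contact_force: [0.0, -0.4, -3.9]
gripper_width: 0.0519
gripper_force: 10.0
time_s: 27.85
tcp_pos: [0.5543, -0.08, 0.1606]
eef_rot: [-179.9, 16.5, -88.1]
contact_force: [-0.7, 0.2, -3.3]
gripper_width: 0.0521
gripper_force: 10.0
time_s: 28.65
tcp_pos: [0.5569, -0.1367, 0.1469]
eef_rot: [-179.9, -5.9, -87.9]
contact_force: [-0.0, -1.4, -3.1]
gripper_width: 0.0522
gripper_force: 10.0
[  9.47786956  15.35041072 -24.53337836   7.55689017 -51.06725595
 -12.21761087]
[0.401, -0.003, 0.042, -0.002, 0.759, -0.003]
```

```bash
python3 -m pendant '[[[0.42,-0.003,0.044,-0.002,0.8,-0.003,-0.3],[0.42,-0.003,0.044,-0.002,0.8,-0.003,-0.3],[0.42,-0.003,0.044,-0.002,0.8,-0.003,-0.3],[0.42,-0.003,0.044,-0.002,0.8,-0.003,-0.3],[0.42,-0.003,0.044,-0.002,0.8,-0.003,-0.3],[0.42,-0.003,0.044,-0.002,0.8,-0.003,-0.3],[0.42,-0.003,0.044,-0.002,0.8,-0.003,-0.3],[0.26,-0.002,0.025,-0.002,0.47,-0.003,-0.3]]]'
python3 -c "
from h import *
T=tcp();G=np.load('G2.npy');print((T@G).round(4).tolist())
c=cap('top');P=cloud(c);cv2.imwrite('pics/t6.png',c['frame']);np.savez('t6',P=P)
s=cap('scene');cv2.imwrite('pics/s6.png',s['frame'])
w=cap('wrist');Pw=cloud(w)
b=np.hstack([cv2.resize(x['frame'][r0:r1,c0:c1],(400,300)) for x,r0,r1,c0,c1 in((w,0,384,0,512),(s,96,288,220,476))]);cv2.imwrite('pics/c6.png',b)
for n,p in(('top',P),('wrist',Pw)):
  m=(abs(p[...,0]-.56)<.045)&(abs(p[...,1]+.2067)<.09)&(abs(p[...,2]-.169)<.012)
  q=p[m]
  if len(q)>20: A=np.c_[q[:,:2],np.ones(len(q))];print(n,len(q),np.median(q,0),np.linalg.lstsq(A,q[:,2],rcond=None)[0],cv2.minAreaRect(q[:,:2].astype(np.float32)))
p=Pw;m=(abs(p[...,0]-.56)<.06)&(p[...,1]<-.27)&(p[...,1]>-.45)&(p[...,2]>.035)&(p[...,2]<.09);q=p[m];print('jaw',len(q),cv2.minAreaRect(q[:,:2].astype(np.float32)) if len(q) else '')
m=(abs(p[...,0]-.56)<.06)&(p[...,1]<-.33)&(p[...,1]>-.45)&(p[...,2]>.066)&(p[...,2]<.09);q=p[m];print('tab',len(q),cv2.minAreaRect(q[:,:2].astype(np.float32)) if len(q) else '',np.median(q,0))
"
```

```text
time_s: 29.45
tcp_pos: [0.5595, -0.1992, 0.1583]
eef_rot: [179.9, -30.2, -87.8]
contact_force: [-0.0, 0.0, -3.9]
gripper_width: 0.0522
gripper_force: 10.0
[[0.9993, 0.0382, -0.0003, 0.5598], [0.0382, -0.9993, 0.0003, -0.2063], [-0.0003, -0.0003, -1.0, 0.1686], [0.0, 0.0, 0.0, 1.0]]
top 746 [ 0.55805324 -0.23654205  0.16971886] [3.05309171e-05 4.15872864e-03 1.70347142e-01] ((0.5650640726089478, -0.20617753267288208), (0.065761998295784, 0.148569256067276), 1.6481022834777832)
wrist 27301 [ 0.56129246 -0.22136969  0.16981847] [-0.00740583  0.01319878  0.17705493] ((0.5618495345115662, -0.22678592801094055), (0.08596538007259369, 0.10785797238349915), 2.623744249343872)
jaw 829 ((0.568397581577301, -0.35010191798210144), (0.023555150255560875, 0.018716054037213326), 4.88740873336792)
tab 754 ((0.568397581577301, -0.35010191798210144), (0.023555150255560875, 0.018716054037213326), 4.88740873336792) [ 0.56822119 -0.34679782  0.07717349]
```

View pics/c6.png

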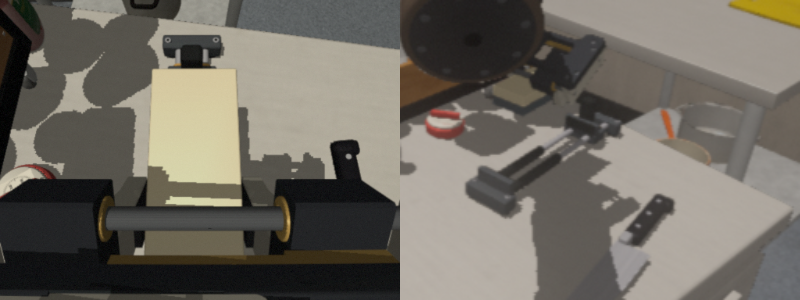

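Cream is up and level at (195,150) in the left (wrist) half. The rods are clear below it and the sliding jaw stands behind at (192,50).

```bash
python3 -m pendant '[[[-0.2,-0.01,0.346,0,0,0,-0.3],[-0.3,-0.01,0.52,0,0,0,-0.3],[-0.35,-0.01,0.606,0,0,0,-0.3],[-0.35,-0.01,0.606,0,0,0,-0.3],[-0.35,-0.01,0.606,0,0,0,-0.3],[-0.35,-0.01,0.606,0,0,0,-0.3],[-0.3,-0.01,0.52,0,0,0,-0.3],[-0.2,-0.005,0.346,0,0,0,-0.3]]]'
python3 -m pendant '[[[-0.05,0,0.087,0,0,0,-0.3],[-0.05,0,0.087,0,0,0,-0.3],[-0.05,0,0.087,0,0,0,-0.3],[-0.025,0,0.043,0,0,0,-0.3],[-0.025,0,0.043,0,0,0,-0.3],[0,0,0,0,0,0,-0.3],[0,0,0,0,0,0,-0.3],[0,0,0,0,0,0,-0.3]]]'
python3 -c "
from h import *
T=tcp();G=np.load('G2.npy');print((T@G).round(4).tolist(),'bottom',(T@G)[2,3]-.028)"
```

```text
time_s: 30.4
tcp_pos: [0.5603, -0.1999, 0.0608]
eef_rot: [179.8, -30.0, -87.9]
contact_force: [-0.8, -0.9, -2.7]
gripper_width: 0.0518
gripper_force: 10.0
time_s: 31.2
tcp_pos: [0.561, -0.1999, 0.0549]
eef_rot: [180.0, -30.1, -87.9]
contact_force: [-0.2, 0.5, -2.7]
gripper_width: 0.0523
gripper_force: 10.0
[[0.9994, 0.0359, -0.0001, 0.5613], [0.0359, -0.9994, 0.0019, -0.207], [-0.0, -0.0019, -1.0, 0.0652], [0.0, 0.0, 0.0, 1.0]] bottom 0.03720850840068006
```

```bash
python3 -m pendant '[[[-0.05,0,0.087,0,0,0,-0.3],[-0.05,0,0.087,0,0,0,-0.3],[-0.05,0,0.087,0,0,0,-0.3],[-0.025,0,0.043,0,0,0,-0.3],[-0.025,0,0.043,0,0,0,-0.3],[0,0,0,0,0,0,-0.3],[0,0,0,0,0,0,-0.3],[0,0,0,0,0,0,-0.3]]]'
python3 -m pendant '[[[-0.012,0,0.022,0,0,0,-0.3],[-0.012,0,0.022,0,0,0,-0.3],[-0.012,0,0.022,0,0,0,-0.3],[-0.012,0,0.022,0,0,0,-0.3],[0,0,0,0,0,0,-0.3],[0,0,0,0,0,0,-0.3],[0,0,0,0,0,0,-0.3],[0,0,0,0,0,0,-0.3]]]'
```

```text
time_s: 32.0
tcp_pos: [0.561, -0.1999, 0.0468]
eef_rot: [179.9, -30.1, -87.9]
contact_force: [-0.4, -0.0, -3.5]
gripper_width: 0.0519
gripper_force: 10.0
time_s: 32.8
tcp_pos: [0.5609, -0.2001, 0.0447]
eef_rot: [179.9, -30.1, -87.9]
contact_force: [0.3, 0.3, -3.2]
gripper_width: 0.0519
gripper_force: 10.0
```

```bash
python3 -m pendant '[[[-0.012,0,0.022,0,0,0,-0.3],[-0.012,0,0.022,0,0,0,-0.3],[0,0,0,0,0,0,-0.3],[0,0,0,0,0,0,-0.3],[0,0,0,0,0,0,-0.3],[0,0,0,0,0,0,-0.3],[0,0,0,0,0,0,-0.3],[0,0,0,0,0,0,-0.3]]]'
```

```text
time_s: 33.6
tcp_pos: [0.5609, -0.2001, 0.0437]
eef_rot: [179.9, -30.1, -87.9]
contact_force: [0.6, 0.4, -3.6]
gripper_width: 0.0523
gripper_force: 10.0
```

```bash
python3 -m pendant '[[[-0.012,0,0.022,0,0,0,-0.3],[-0.012,0,0.022,0,0,0,-0.3],[0,0,0,0,0,0,-0.3],[0,0,0,0,0,0,-0.3],[0,0,0,0,0,0,-0.3],[0,0,0,0,0,0,-0.3],[0,0,0,0,0,0,-0.3],[0,0,0,0,0,0,-0.3]]]'
```

```text
time_s: 34.4
tcp_pos: [0.5609, -0.2001, 0.0427]
eef_rot: [179.9, -30.1, -87.9]
contact_force: [0.5, -0.4, -2.6]
gripper_width: 0.0518
gripper_force: 10.0
```

```bash
python3 -m pendant '[[[-0.012,0,0.022,0,0,0,-0.3],[0,0,0,0,0,0,-0.3],[0,0,0,0,0,0,-0.3],[0,0,0,0,0,0,-0.3],[0,0,0,0,0,0,-0.3],[0,0,0,0,0,0,-0.3],[0,0,0,0,0,0,-0.3],[0,0,0,0,0,0,-0.3]]]'
```

```text
time_s: 35.2
tcp_pos: [0.561, -0.2001, 0.0424]
eef_rot: [179.9, -30.1, -87.9]
contact_force: [-2.8, 2.9, 4.1]
gripper_width: 0.052
gripper_force: 10.0
```

```bash
python3 -m pendant '[[[0,0,0,0,0,0,0.3],[0,0,0,0,0,0,0.7],[0,0,0,0,0,0,1],[0,0,0,0,0,0,1],[0,0,0,0,0,0,1],[0,0,-0.3,0,0,0,1],[0,0,-0.7,0,0,0,1],[0,0,-1,0,0,0,1]]]'
python3 -m pendant '[[[0,0,-1,0,0,0,1],[0,0,-1,0,0,0,1],[0,0,-1,0,0,0,1],[0,0,-1,0,0,0,1],[0,0,-0.5,0,0,0,1],[0,0,0,0,0,0,1],[0,0,0,0,0,0,1],[0,0,0,0,0,0,1]]]'
python3 -c "
from h import *
T=tcp();A=gpose([.566,-.3505,.17],-87.9,0)
print(row(T,A,16),A[:3,3])
c=cap('wrist');p=cloud(c)
m=(abs(p[...,0]-.56)<.045)&(abs(p[...,1]+.2067)<.1)&(abs(p[...,2]-.054)<.006);q=p[m];print('stone',np.median(q,0),cv2.minAreaRect(q[:,:2].astype(np.float32)),np.linalg.lstsq(np.c_[q[:,:2],np.ones(len(q))],q[:,2],rcond=None)[0])
m=(abs(p[...,0]-.56)<.06)&(p[...,1]<-.33)&(p[...,1]>-.45)&(p[...,2]>.07)&(p[...,2]<.085);q=p[m];print('tab',len(q),cv2.minAreaRect(q[:,:2].astype(np.float32)) if len(q) else '')
"
```

```text
time_s: 36.0
tcp_pos: [0.5594, -0.1802, 0.0767]
eef_rot: [179.8, -30.1, -87.9]
contact_force: [0.7, -0.1, 0.4]
gripper_width: 0.0874
gripper_force: 0.0
time_s: 36.8
tcp_pos: [0.558, -0.1355, 0.1538]
eef_rot: [179.8, -30.1, -87.9]
contact_force: [-0.5, -0.6, -1.0]
gripper_width: 0.0876
gripper_force: 0.0
[0.67, -0.001, 0.129, 0.003, -0.47, -0.001] [ 0.566  -0.3505  0.173 ]
stone [ 0.56177276 -0.20124707  0.05423286] ((0.5615476965904236, -0.19718536734580994), (0.05217554047703743, 0.16918127238750458), 1.9962151050567627) [-0.00056905  0.00061928  0.05467881]
tab 335 ((0.5683177709579468, -0.3446478247642517), (0.02357090264558792, 0.00995122641324997), 0.3115512728691101)
```

```bash
python3 -m pendant '[[[0.67,0,0.129,0.003,-0.47,0,1],[0.67,0,0.129,0.003,-0.47,0,1],[0.67,0,0.129,0.003,-0.47,0,1],[0.67,0,0.129,0.003,-0.47,0,1],[0.67,0,0.129,0.003,-0.47,0,1],[0.67,0,0.129,0.003,-0.47,0,1],[0.67,0,0.129,0.003,-0.47,0,1],[0.67,0,0.129,0.003,-0.47,0,1]]]' >/dev/null
python3 -m pendant '[[[0.67,0,0.129,0.003,-0.47,0,1],[0.67,0,0.129,0.003,-0.47,0,1],[0.67,0,0.129,0.003,-0.47,0,1],[0.67,0,0.129,0.003,-0.47,0,1],[0.67,0,0.129,0.003,-0.47,0,1],[0.67,0,0.129,0.003,-0.47,0,1],[0.67,0,0.129,0.003,-0.47,0,1],[0.67,0,0.129,0.003,-0.47,0,1]]]'
python3 -c "
from h import *
T=tcp();print(r.get_state()['joints'])
for n in('wrist','top'):
  c=cap(n);p=cloud(c);cv2.imwrite('pics/j_'+n+'.png',c['frame'])
  for k,z0,z1,lo in(('tab',.07,.085,-.45),('jaw',.036,.06,-.40),('stone',.049,.06,-.29)):
    m=(abs(p[...,0]-.565)<.045)&(p[...,1]<(-.31 if k!='stone' else -.13))&(p[...,1]>lo)&(p[...,2]>z0)&(p[...,2]<z1);q=p[m];print(n,k,len(q),cv2.minAreaRect(q[:,:2].astype(np.float32)) if len(q) else '')
"
```

```text
time_s: 38.45
tcp_pos: [0.5659, -0.3508, 0.1727]
eef_rot: [-180.0, 0.1, -87.9]
contact_force: [1.0, -0.3, -0.1]
gripper_width: 0.0874
gripper_force: 0.0
[-15.11637517  22.7187456   -6.25576534  -0.12714651 -61.00966359
  17.23191817]
wrist tab 827 ((0.568330705165863, -0.3523814380168915), (0.022773070260882378, 0.019122818484902382), 2.9342868328094482)
wrist jaw 868 ((0.5678796768188477, -0.34685593843460083), (0.059898365288972855, 0.03011452406644821), 2.2805721759796143)
wrist stone 1951 ((0.5630773305892944, -0.25020432472229004), (0.05197330564260483, 0.06440809369087219), 1.3957033157348633)
top tab 43 ((0.5656402111053467, -0.3492354154586792), (0.01298696082085371, 0.02061077579855919), 89.95081329345703)
top jaw 118 ((0.565310537815094, -0.34501415491104126), (0.05947824940085411, 0.024917399510741234), 3.028902292251587)
top stone 51 ((0.5609563589096069, -0.2694251537322998), (0.02970503270626068, 0.047476813197135925), 80.93489074707031)
```

View pics/j_wrist.png

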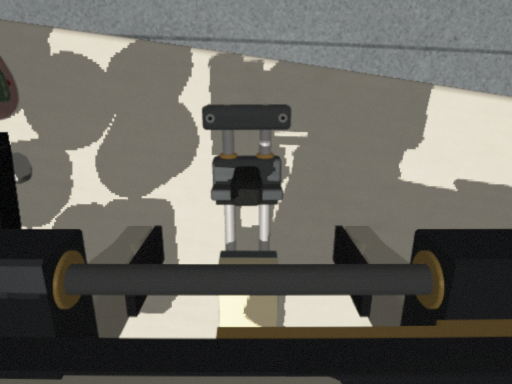

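```bash
python3 -m pendant '[[[0.01,-0.02,0.5,0,0,0,1],[0.01,-0.02,0.8,0,0,0,1],[0.01,-0.02,0.9,0,0,0,1],[0,0,0.9,0,0,0,1],[0,0,0.8,0,0,0,1],[0,0,0.6,0,0,0,1],[0,0,0.35,0,0,0,1],[0,0,0.18,0,0,0,1]]]'
python3 -m pendant '[[[0,0,0,0,0,0,1],[0,0,0,0,0,0,-1],[0,0,0,0,0,0,-1],[0,0,0,0,0,0,-1],[0,0,0,0,0,0,-1],[0,0,0,0,0,0,-1],[0,0,0,0,0,0,-1],[0,0,0,0,0,0,-1]]]' 15
python3 -m pendant '[[[0,0,0,0,0,0,-1],[0,0,0,0,0,0,-1],[0,0,0,0,0,0,-1],[0,0,0,0,0,0,-1],[0,0,0,0,0,0,-1],[0,0,0,0,0,0,-1],[0,0,0,0,0,0,-1],[0,0,0,0,0,0,-1]]]'
```

```text
time_s: 39.35
tcp_pos: [0.5677, -0.35, 0.0723]
eef_rot: [-179.9, 0.0, -87.9]
contact_force: [-0.1, -0.5, 0.5]
gripper_width: 0.0878
gripper_force: 0.0
time_s: 40.15
tcp_pos: [0.568, -0.3504, 0.0732]
eef_rot: [-179.9, -0.0, -87.9]
contact_force: [0.8, -0.6, 0.6]
gripper_width: 0.0372
gripper_force: 0.0
time_s: 40.95
tcp_pos: [0.5676, -0.3504, 0.0731]
eef_rot: [-179.9, 0.0, -87.9]
contact_force: [-4.4, -0.5, 2.2]
gripper_width: 0.0217
gripper_force: 15.0
```

```bash
python3 -m pendant '[[[-0.08,0,0,0,0,0,-1],[-0.12,0,0,0,0,0,-1],[-0.16,0,0,0,0,0,-1],[-0.16,0,0,0,0,0,-1],[-0.16,0,0,0,0,0,-1],[-0.16,0,0,0,0,0,-1],[-0.16,0,0,0,0,0,-1],[-0.16,0,0,0,0,0,-1]]]'
python3 -m pendant '[[[-0.16,0,0,0,0,0,-1],[-0.16,0,0,0,0,0,-1],[-0.16,0,0,0,0,0,-1],[-0.12,0,0,0,0,0,-1],[-0.08,0,0,0,0,0,-1],[-0.05,0,0,0,0,0,-1],[0,0,0,0,0,0,-1],[0,0,0,0,0,0,-1]]]'
```

```text
time_s: 41.75
tcp_pos: [0.5666, -0.3273, 0.0731]
eef_rot: [-179.9, -0.0, -87.9]
contact_force: [-4.3, -3.0, 1.9]
gripper_width: 0.0214
gripper_force: 15.0
time_s: 42.55
tcp_pos: [0.566, -0.3126, 0.0731]
eef_rot: [-179.9, 0.0, -87.9]
contact_force: [-4.8, -1.6, 3.4]
gripper_width: 0.0219
gripper_force: 15.0
```

```bash
python3 -m pendant '[[[-0.06,0,0,0,0,0,-1],[-0.06,0,0,0,0,0,-1],[-0.06,0,0,0,0,0,-1],[-0.06,0,0,0,0,0,-1],[-0.06,0,0,0,0,0,-1],[-0.06,0,0,0,0,0,-1],[-0.06,0,0,0,0,0,-1],[-0.04,0,0,0,0,0,-1]]]'
python3 -m pendant '[[[-0.04,0,0,0,0,0,-1],[-0.04,0,0,0,0,0,-1],[-0.04,0,0,0,0,0,-1],[-0.04,0,0,0,0,0,-1],[-0.04,0,0,0,0,0,-1],[0,0,0,0,0,0,-1],[0,0,0,0,0,0,-1],[0,0,0,0,0,0,-1]]]'
```

```text
time_s: 43.35
tcp_pos: [0.5657, -0.3035, 0.0731]
eef_rot: [-179.9, -0.0, -87.9]
contact_force: [-4.5, -2.1, 2.3]
gripper_width: 0.0222
gripper_force: 15.0
time_s: 44.15
tcp_pos: [0.5655, -0.2997, 0.0731]
eef_rot: [-179.9, -0.0, -87.9]
contact_force: [-5.0, -2.8, 1.4]
gripper_width: 0.0219
gripper_force: 15.0
```

```bash
python3 -m pendant '[[[-0.04,0,0,0,0,0,-1],[-0.04,0,0,0,0,0,-1],[-0.04,0,0,0,0,0,-1],[-0.03,0,0,0,0,0,-1],[-0.03,0,0,0,0,0,-1],[-0.03,0,0,0,0,0,-1],[0,0,0,0,0,0,-1],[0,0,0,0,0,0,-1]]]'
```

```text
time_s: 44.95
tcp_pos: [0.5654, -0.2957, 0.0732]
eef_rot: [-179.9, -0.0, -87.9]
contact_force: [-5.5, -5.1, 1.9]
gripper_width: 0.0218
gripper_force: 15.0
```

```bash
python3 -m pendant '[[[-0.03,0,0,0,0,0,-1],[-0.03,0,0,0,0,0,-1],[0,0,0,0,0,0,-1],[0,0,0,0,0,0,-1],[0,0,0,0,0,0,-1],[0,0,0,0,0,0,-1],[0,0,0,0,0,0,-1],[0,0,0,0,0,0,-1]]]'
```

```text
time_s: 45.75
tcp_pos: [0.5654, -0.2945, 0.0731]
eef_rot: [-179.9, -0.0, -87.9]
contact_force: [-5.6, -4.6, 2.2]
gripper_width: 0.0223
gripper_force: 15.0
```

```bash
python3 -m pendant '[[[-0.03,0,0,0,0,0,-1],[-0.03,0,0,0,0,0,-1],[0,0,0,0,0,0,-1],[0,0,0,0,0,0,-1],[0,0,0,0,0,0,-1],[0,0,0,0,0,0,-1],[0,0,0,0,0,0,-1],[0,0,0,0,0,0,-1]]]'
```

```text
time_s: 46.55
tcp_pos: [0.5653, -0.2941, 0.0731]
eef_rot: [-179.9, -0.1, -87.9]
contact_force: [-5.1, -9.0, 0.8]
gripper_width: 0.0217
gripper_force: 15.0
```

```bash
python3 -m pendant '[[[-0.03,0,0,0,0,0,-1],[0,0,0,0,0,0,-1],[0,0,0,0,0,0,-1],[0,0,0,0,0,0,-1],[0,0,0,0,0,0,-1],[0,0,0,0,0,0,-1],[0,0,0,0,0,0,-1],[0,0,0,0,0,0,-1]]]'
```

```text
time_s: 47.35
tcp_pos: [0.5653, -0.294, 0.0732]
eef_rot: [-179.9, -0.1, -87.9]
contact_force: [-4.9, -10.7, -0.7]
gripper_width: 0.022
gripper_force: 15.0
```

```bash
python3 -m pendant '[[[0,0,0,0,0,0,-0.3],[0,0,0,0,0,0,0.2],[0,0,0,0,0,0,0.6],[0,0,0,0,0,0,1],[0,0,0,0,0,0,1],[0,0,-0.3,0,0,0,1],[0,0,-0.8,0,0,0,1],[0,0,-1,0,0,0,1]]]'
python3 -m pendant '[[[0,0,-1,0,0,0,1],[0,0,-1,0,0,0,1],[0,0,-1,0,0,0,1],[0.2,0,-1,0,0,0,1],[0.5,0,-1,0,0,0,1],[0.5,0,-0.5,0,0,0,1],[0,0,0,0,0,0,1],[0,0,0,0,0,0,1]]]'
python3 -c "
from h import *
c=cap('wrist');p=cloud(c)
for k,z0,z1 in(('tab',.07,.085),('stone',.049,.06)):
    m=(abs(p[...,0]-.565)<.04)&(p[...,1]<-.11)&(p[...,1]>-.4)&(p[...,2]>z0)&(p[...,2]<z1);q=p[m];print(k,len(q),cv2.minAreaRect(q[:,:2].astype(np.float32)) if len(q) else '',np.median(q,0))
t=cap('top');p=cloud(t)
for k,z0,z1 in(('tab',.066,.085),('stone',.05,.06),('all',.036,.06)):
    m=(abs(p[...,0]-.563)<.04)&(p[...,1]<-.09)&(p[...,1]>-.4)&(p[...,2]>z0)&(p[...,2]<z1);q=p[m];print('top',k,len(q),cv2.minAreaRect(q[:,:2].astype(np.float32)) if len(q) else '')
s=cap('scene')
cv2.imwrite('pics/f.png',np.hstack([cv2.resize(c['frame'],(400,300)),cv2.resize(s['frame'][96:288,220:476],(400,300))]))"
```

```text
time_s: 48.15
tcp_pos: [0.5653, -0.292, 0.1153]
eef_rot: [-180.0, 0.0, -87.9]
contact_force: [-0.2, 0.0, 0.4]
gripper_width: 0.0802
gripper_force: 0.0
time_s: 48.95
tcp_pos: [0.566, -0.3162, 0.2243]
eef_rot: [-179.9, 0.0, -87.9]
contact_force: [-1.8, 0.1, -0.4]
gripper_width: 0.0875
gripper_force: 0.0
tab 545 ((0.5657525658607483, -0.2954569458961487), (0.023158367723226547, 0.02066069468855858), 1.4678508043289185) [ 0.5660292  -0.29739653  0.07772696]
stone 4428 ((0.5618548393249512, -0.22380509972572327), (0.05213396996259689, 0.16420361399650574), 2.3578059673309326) [ 0.56187207 -0.23365784  0.05435968]
top tab 65 ((0.5631226897239685, -0.29671287536621094), (0.02169603481888771, 0.020479679107666016), 5.420339107513428)
top stone 440 ((0.5604759454727173, -0.24009279906749725), (0.05199152231216431, 0.09933194518089294), 1.8813940286636353)
top all 563 ((0.5630168318748474, -0.24759772419929504), (0.05991217494010925, 0.11289676278829575), 0.17417676746845245)
```

View pics/f.png

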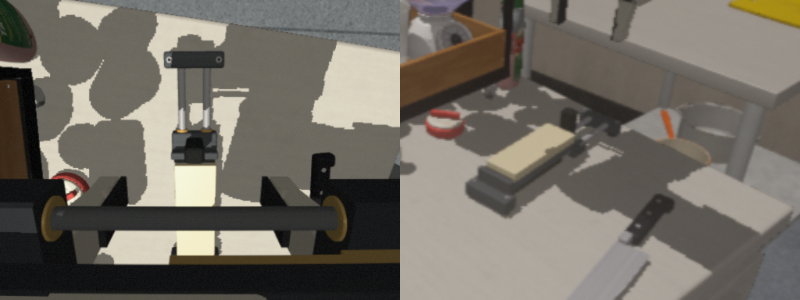

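The stone lies cream side up between both jaws at (530,155) in the right (scene) half. The tab measures about 1 mm from its closed position, the stone's direction matches the holder's within 0.3°, and the arm is clear.

```bash
python3 -c "
from h import *
print(r.close_job())"
```

```text
the job is handed in; nothing more can be done
None
```

The stone is cream side up and snug between both jaws, released with the arm clear, and the job was handed in at about 49 s; no verdict came back.

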